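# Wedge up the side of the bench scale so its levelling feet can be turned

## Robot

A 6-joint arm with a two-finger parallel gripper is mounted at the origin on the work surface. World frame = base frame: x ahead of the robot, y to its left, z up, the work surface at z = 0. Lengths are in m, angles in rad, forces in N, time in s.
With the tool pointing down it reaches from about 0.2 to 0.875 m from the base axis. Payload 3.4 kg.
Tool frame: the origin (TCP) lies between the finger pads; the fingertips stand 22 mm ahead of it and the grasp point (between the pads) lies 3 mm ahead of it; z points along the fingers, y is the direction in which the jaws open and shut (so a half turn about z gives the same grasp; the last joint's range is limited). The gripper opens to 94 mm and grips with 3 to 60 N. Pads are 16 mm wide; open, the fingers measure 119 mm over their backs; the gripper's body (75 mm by 177 mm) begins 78 mm behind the grasp point.
Start: joints at [-1.231, 0.276, 1.505, -0, 1.361, -0.121], TCP at [0.256, -0.515, 0.227] pointing down, gripper open.
Joint ranges: [-2.89, 2.89], [-0.75, 2.08], [0.22, 2.7], [-1.18, 4.32], [0.11, 2.71], [-2.7, 2.7]. Speed limits (rad/s): [2.57, 2.57, 3.14, 3.14, 3.14, 3.14].

## Interface

Orientations are given as a unit quaternion [x, y, z, w].
In Python, from station import ctrl gives the robot as it stands.
- The arm moves only by the tool drive_tool, never from a script. Its argument "targets" is a list of rows, each a list of 4 numbers: the shift along the tool's x, y, z normalised to -1 to 1, where 1 is 0.15 m, then the turn about the tool's z normalised to -1 to 1, where 1 is 6 degrees. A call has 1 to 8 rows; each row shifts and turns the pose as measured when the row begins, along the tool's axes as they then stand; what a row does not reach is not made up. A row lasts 1/12 s, in which the tool goes at most 41.7 mm and 7.16 degrees, less where a joint would pass 70% of its speed; a pose out of reach is approached as far as the arm can. A call with a number of a shift or a turn outside -1 to 1 is refused whole. A call with a gripper value outside its range is refused whole. "claw" is the opening, from -1 (shut) to 1 (fully open), set as the call begins (left out, the last holds). The fingers move at their own pace and stop on an object; "grip_force" is the grip in N (left out, the last holds). Time passes only in rows, so rows that do not move let the fingers close. It gives the time, the measured TCP pose, the force and the opening at its end, in the units of the state.
- ctrl.sense(): the state, without advancing time (a new reading comes with each control period).
- ctrl.capture(name): name is "side" or "top" or "wrist"; returns a dict with "pixels" (384x512x3 uint8, red, green, blue), "fx", "fy", "cx", "cy" (pixels), "dist" ([k1, k2, p1, p2, k3] as OpenCV has them; the pictures are not rectified), "position" and "attitude" of the camera in the world; the wrist camera has in their place "T_tool_cam" (4x4, takes a point from camera to tool coordinates, whose origin is the TCP and whose axes are the flange's). Camera axes: x right, y down, z forward; pixel columns grow to the right and rows downward; lengths in m; the calibration is good to about 2 mm. A picture is of the moment at which its call begins: read the wrist's pose just before it. There is no depth.
- ctrl.sign_off(): hands the job in, once; it reports no verdict.
The state is a dict: "clock": time; "joint_positions": joint angles; "qvel": joint speeds; "joint_efforts": joint torques, N m; "tool_pos": TCP position; "orientation": TCP orientation; "wrist_force": force on the tool from outside, world axes, zero at the start; "moment": the same for the moment, N m; "width": finger opening in m.
Only numpy, scipy, OpenCV 4.12 (cv2) and the standard library are available. Lean on these libraries where they do the work, as an engineer would, in place of code of your own. Each camera call takes 0.05 s, during which the arm holds its last target.

## Task

I need to turn the bench scale's two right-hand levelling feet, so take the weight off them: stand the blue wedge flat on the table, square to the middle of the scale's right-hand side (right as seen from its display end), and push its thin end under gently until both right-hand feet are just clear of the table, by a few millimetres and no more, the left-hand feet still standing. Finish while holding: keep your grip on the wedge's block right there. Touch the scale only with the wedge, do not shove it along, and leave the other things on the table alone.

Things in the scene. Friction and masses are not known exactly. Their poses are not given: they have to be found in the camera images.
- scale: White low bench scale with a steel pan, about 3 kg, loose on the table. Housing 300 (its x) by 260 (its y) mm, top 53 to 79 mm high. Origin: at table height under its middle; the left-hand feet stand 148 mm from it. x points from the display end to the pan end, y to its left-hand side, z up. It starts level, the display end facing the robot, turned by up to 0.25 rad.
- right_edge (a point): Middle of the lower edge of the scale's right-hand (-y) side, 16 mm above the table while all feet stand; axes as the scale's. The underside behind is flat and free. Push the wedge along the scale's +y: the edge meets the ramp when the thin end is about 60 mm under and rises 1 mm for each further 5 mm; the push takes about 12 to 20 N.
- foot_fr (a point): Underside centre of the right-hand foot at the display end: black rubber sole 28 mm across under an aluminium lug. It lies at 115 mm to the display end and 148 mm to the right of the scale's origin (18 mm outside the housing). Height 0 while it stands.
- foot_rr (a point): The same of the right-hand foot at the pan end, 115 mm to the pan end and 148 mm to the right of the scale's origin.
- wedge_grip (a point): Centre of the upright grip block at the thick end of the blue wedge, 25 mm above the table. The block is 45 long (x), 40 wide (y), 50 mm tall; grip it across the 40 mm, from above. x points to the thin end, z up. Whole wedge: slippery plastic, 160 long, 40 wide, 0.2 kg, flat underneath.
- wedge_tip (a point): Middle of the lower edge of the wedge's thin end, 137.5 mm ahead of wedge_grip and 25 mm lower; same axes. The thin end is 4 mm thick; the ramp rises evenly, 1 in 5, to 27 mm at the block's front face, 115 mm back.
- table: Stainless steel work table, top at height 0.
- spanner: Dark steel spanner, 160 mm long, lying flat; leave it alone.
- bowl: White bowl, 124 mm across, 55 mm tall; leave it alone.
- test_weight: Steel 1 kg test weight with a knob, 48 mm across, 82 mm tall; leave it alone.
- oil_bottle: Yellow bottle with a red cap, 60 mm across, 170 mm tall; leave it alone.
- spatula: Spatula with a black blade, 160 mm long, lying flat; leave it alone.
- scraper: Red dough scraper with a white grip, 150 by 100 mm, lying flat; leave it alone.
Mind the look-alikes: they are no part of the job. There is more than one size of the part that bears wedge_grip; the job needs the smallest.

How it is judged:
At the end, for the whole second after the job is handed in: Right-hand feet 1.5 to 7 mm up, left-hand feet down (middle of the scale raised under 4.5 mm); wedge flat, square to the right side (0.25 rad), within 50 mm of its middle, bearing the scale (over 8 N) and gripped by its block; arm not touching the scale; scale at rest, moved under 20 mm (height (world z) of foot_fr between 0.0015 and 0.007 m and height (world z) of foot_rr between 0.0015 and 0.007 m and height (world z) of scale below 0.0045 m and contact force between wedge and scale above 8 N and contact force between wedge and table above 8 N and contact force between the fingers and wedge above 2 N and distance between the grasp point and wedge_grip below 0.035 m and contact force between the arm and scale below 0.5 N and angle between wedge_tip's own z axis and vertical below 0.06 rad and x of wedge_tip in the frame of scale between -0.05 and 0.05 m and angle between the x axis of wedge_tip and the y axis of scale, either way round below 0.25 rad and distance of scale from where it was at the start of the episode below 0.02 m and linear speed of scale below 0.01 m/s); the arm keeps its last pose, push and grip.
It fails at once if a right-hand foot of the scale is lifted more than 12 mm (height (world z) of any of foot_fr, foot_rr above 0.012 m).
It fails at once if the scale is shoved more than 25 mm (distance of scale from where it was at the start of the episode above 0.025 m).
It fails at once if the arm or hand presses on the scale (contact force between the arm and scale above 3 N).
It fails at once if the wedge is rammed against the scale (contact force between wedge and scale above 60 N).
It fails at once if another thing on the table is disturbed (distance of any of spanner, bowl, test_weight, oil_bottle, spatula, scraper from where it was at the start of the episode above 0.02 m).
It also fails if it takes over 40 s, if anything falls off the work surface, if the arm or the gripper's body presses on something with over 40 N, if the wrist force passes 120 N, or if a joint passes its speed limit or range.

## Working session

There is one attempt and no reset: what is moved stays moved. The work goes in short steps, Python scripts to look and compute and a tool call to move; the robot and the scene stay as the last step left them, time stands still between calls to the robot, and variables do not carry over. Pictures are saved under pics/ and viewed, and the job is handed in when it is done.

Besides the shell and the picture viewer there is one more tool, called as name(argument=value, ...) on one line, values as JSON. drive_tool: Moves the arm, as the interface text tells. Its arguments: {"type":"object","properties":{"targets":{"type":"array","items":{"type":"array","items":{"type":"number","minimum":-1,"maximum":1}}},"claw":{"type":"number"},"grip_force":{"type":"number"}},"required":["targets"]}

```bash
mkdir -p pics; python3 - <<'E'
from station import ctrl
import cv2
s=ctrl.sense();print({k:s[k] for k in('clock','tool_pos','orientation','width','wrist_force')})
for n in('top','side','wrist'):
    c=ctrl.capture(n);cv2.imwrite(f'pics/a_{n}.png',c['pixels'][:,:,::-1])
    print(n,{k:v for k,v in c.items() if k!='pixels'})
E
```

```text
{'clock': 0.0, 'tool_pos': array([ 0.25549622, -0.51452444,  0.22659011]), 'orientation': array([ 9.73569631e-01,  2.28388467e-01, -9.89308688e-05, -9.33800744e-04]), 'width': 0.09401843464017402, 'wrist_force': array([ 0.19619926, -0.2027946 ,  0.32533618])}
top {'fx': 460.95887444937915, 'fy': 460.95887444937915, 'cx': 245.17756051309598, 'cy': 197.0060566611242, 'dist': array([-0.05046078,  0.        ,  0.        ,  0.        ,  0.        ]), 'position': array([ 0.35970025, -0.08516797,  1.11982002]), 'attitude': array([-0.69631779,  0.71483235, -0.05516428,  0.03336396])}
side {'fx': 392.0805662731369, 'fy': 392.0805662731369, 'cx': 255.8049421478234, 'cy': 193.96186487564168, 'dist': array([-0.12410511,  0.        ,  0.        ,  0.        ,  0.        ]), 'position': array([0.11294002, 0.70531684, 0.67140565]), 'attitude': array([-0.18798164,  0.86832319, -0.44926119,  0.09403259])}
wrist {'fx': 290.1570106330119, 'fy': 290.1570106330119, 'cx': 254.97753077936744, 'cy': 195.44257723396876, 'dist': array([-0.07233844,  0.        ,  0.        ,  0.        ,  0.        ]), 'T_tool_cam': array([[ 1.66493106e-03, -9.65465816e-01, -2.60524443e-01,
         7.58521845e-02],
       [ 9.99998119e-01,  1.34810096e-03,  1.39481167e-03,
        -3.10282288e-04],
       [-9.95429732e-04, -2.60526275e-01,  9.65466244e-01,
        -1.56725883e-01],
       [ 0.00000000e+00,  0.00000000e+00,  0.00000000e+00,
         1.00000000e+00]])}
```

View pics/a_top.png

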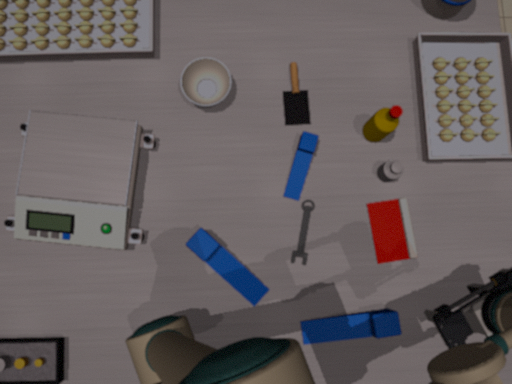

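View pics/a_side.png

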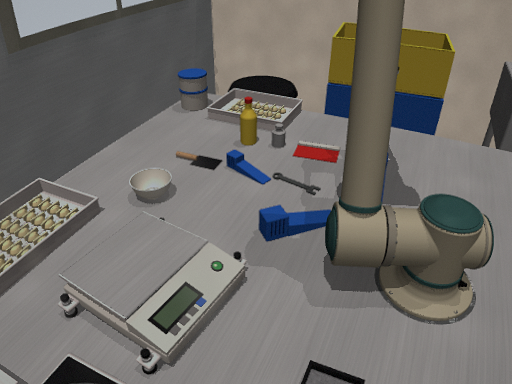

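View pics/a_wrist.png

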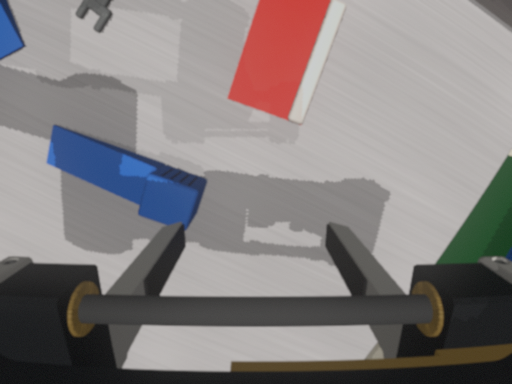

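The top view shows three blue wedges: (300,165), (228,265) and (350,326). The scale is at the left with its display towards the robot, and its right side is around column 135. Next I'll measure all three and enlarge the smallest candidate.

```bash
cat > h.py <<'E'
import numpy as np,cv2
from station import ctrl
from scipy.spatial.transform import Rotation as R
def cam(n):
    s=ctrl.sense();c=ctrl.capture(n)
    if n=='wrist':
        T=np.eye(4);T[:3,:3]=R.from_quat(s['orientation']).as_matrix();T[:3,3]=s['tool_pos'];T=T@c['T_tool_cam']
    else:
        T=np.eye(4);T[:3,:3]=R.from_quat(c['attitude']).as_matrix();T[:3,3]=c['position']
    c['T']=T;c['K']=np.array([[c['fx'],0,c['cx']],[0,c['fy'],c['cy']],[0,0,1]]);return c
def ray(c,uv,z):
    p=cv2.undistortPoints(np.array(uv,float).reshape(-1,1,2),c['K'],c['dist']).reshape(-1,2)
    d=np.c_[p,np.ones(len(p))]@c['T'][:3,:3].T;o=c['T'][:3,3]
    return o+d*((z-o[2])/d[:,2])[:,None]
def proj(c,P):
    Ti=np.linalg.inv(c['T']);return cv2.projectPoints(np.array(P,float).reshape(-1,1,3),cv2.Rodrigues(Ti[:3,:3])[0],Ti[:3,3],c['K'],c['dist'])[0].reshape(-1,2)
E
python3 - <<'E'
from h import *
c=cam('top');im=c['pixels'];hsv=cv2.cvtColor(im,cv2.COLOR_RGB2HSV)
m=cv2.inRange(hsv,(100,120,40),(130,255,255))
cs=cv2.findContours(m,0,2)[0]
for k in cs:
    if cv2.contourArea(k)<200: continue
    r=cv2.minAreaRect(k);b=cv2.boxPoints(r);w=ray(c,b,0.0)
    print(np.round(r[0],1),b.round(1).tolist(),w[:,:2].round(3).tolist(),'sides',np.linalg.norm(w[1]-w[0]).round(3),np.linalg.norm(w[2]-w[1]).round(3))
a=cv2.resize(im[120:210,265:345],None,fx=6,fy=6,interpolation=2)
cv2.imwrite('pics/b1.png',a[:,:,::-1])
a=cv2.resize(im[95:260,0:165],None,fx=3.6,fy=3.6,interpolation=2)
cv2.imwrite('pics/b2.png',a[:,:,::-1])
E
```

```text
[350.3 326.5] [[300.20001220703125, 317.5], [398.29998779296875, 309.29998779296875], [400.5, 335.5], [302.3999938964844, 343.6000061035156]] [[0.207, -0.245], [0.217, -0.485], [0.155, -0.486], [0.146, -0.248]] sides 0.24 0.062
[227.2 266.1] [[185.0, 244.0], [200.3000030517578, 226.6999969482422], [269.3999938964844, 288.20001220703125], [254.10000610351562, 305.3999938964844]] [[0.39, 0.027], [0.43, -0.011], [0.279, -0.174], [0.239, -0.136]] sides 0.055 0.222
[300.2 165.4] [[281.79998779296875, 195.0], [302.70001220703125, 130.60000610351562], [318.70001220703125, 135.8000030517578], [297.79998779296875, 200.1999969482422]] [[0.503, -0.212], [0.665, -0.271], [0.651, -0.31], [0.489, -0.251]] sides 0.172 0.042
```

View pics/b1.png

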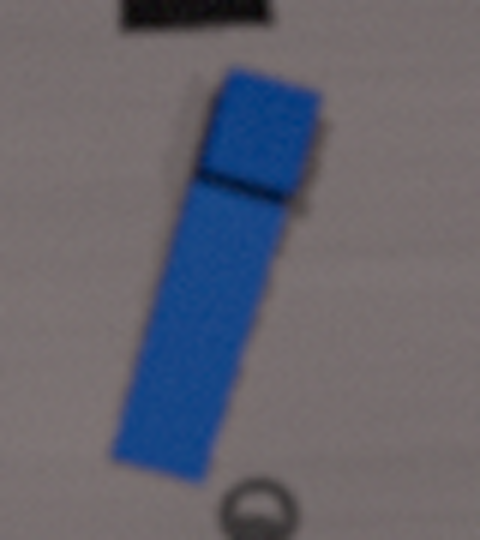

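View pics/b2.png

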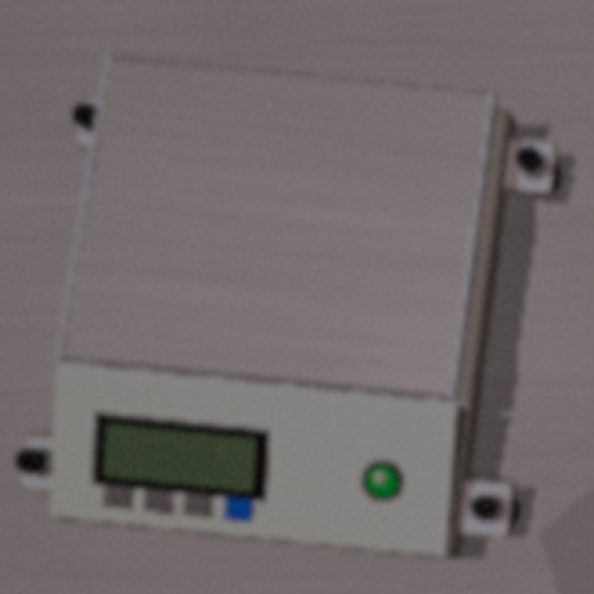

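The crop shows the slender wedge at (300,165), about 160 x 40 mm at table height. The others are about 220 and 240 mm long, so this one is the smallest and fits. Its block is at the top end (309,143), and its thin end is at (291,198) near the spanner head. In the scale crop the foot bolts are at (530,160), (487,507), (33,460) and (85,115). Next I'll work out the poses.

```bash
python3 - <<'E'
from h import *
c=cam('top')
cp=lambda pts,f,o:(np.array(pts)+.5)/f-.5+np.array(o)
tip=ray(c,cp([[113,460],[205,482]],6,(265,120)),0.002)
top=ray(c,cp([[230,68],[322,95],[293,192],[203,170]],6,(265,120)),0.05)
print('tip',tip.round(4).tolist());print('blocktop',top.round(4).tolist(),top.mean(0).round(4))
d=tip.mean(0)-top.mean(0);print('dir',np.degrees(np.arctan2(d[1],d[0])),np.linalg.norm(d[:2]))
e=tip[0]-tip[1];print(np.degrees(np.arctan2(e[1],e[0])),np.linalg.norm(e))
# scale bolts rr, fr, fl, rl
b=cp([[530,160],[487,507],[33,460],[85,115]],3.6,(0,95))
for z in(0.02,0.03,.04,.05):
    w=ray(c,b,z);L=lambda i,j:np.linalg.norm(w[i]-w[j]).round(4)
    print(z,w[:,:2].round(4).tolist(),L(0,1),L(2,3),L(1,2),L(0,3),w.mean(0).round(4))
    x=(w[0]-w[1]+w[3]-w[2]);y=(w[2]-w[1]+w[3]-w[0]);print(np.arctan2(x[1],x[0]),np.arctan2(-y[0],y[1]))
for z in (.079,):
    w=ray(c,cp([[108,57],[493,93],[457,398],[62,360]],3.6,(0,95)),z);print('pan',w.round(4).tolist(),w.mean(0))
w=ray(c,cp([[58,515],[450,555]],3.6,(0,95)),.053);print(w.round(4).tolist())
E
```

```text
tip [[0.4996, -0.2155, 0.002], [0.4897, -0.2529, 0.002]]
blocktop [[0.6503, -0.263, 0.05], [0.6385, -0.2995, 0.05], [0.5992, -0.2859, 0.05], [0.6088, -0.2503, 0.05]] [ 0.6242 -0.2747  0.05  ]
dir 162.66066513859008 0.1357138827495917
75.0558492007052 0.03870771914283124
0.02 [[0.6459, 0.1145], [0.4123, 0.1431], [0.4505, 0.4447], [0.685, 0.418]] 0.2354 0.236 0.3041 0.306 [0.5484 0.2801 0.02  ]
-0.11744403058007738 -0.1270912031521232
0.03 [[0.6433, 0.1127], [0.4118, 0.141], [0.4496, 0.4399], [0.682, 0.4135]] 0.2332 0.2339 0.3013 0.3032 [0.5467 0.2768 0.03  ]
-0.11744403058007727 -0.12709120315212333
0.04 [[0.6407, 0.1109], [0.4113, 0.1389], [0.4488, 0.4351], [0.6791, 0.4089]] 0.2311 0.2317 0.2986 0.3005 [0.545  0.2734 0.04  ]
-0.11744403058007766 -0.12709120315212344
0.05 [[0.6381, 0.1091], [0.4108, 0.1368], [0.448, 0.4303], [0.6761, 0.4043]] 0.2289 0.2296 0.2958 0.2977 [0.5432 0.2701 0.05  ]
-0.11744403058007763 -0.12709120315212336
pan [[0.7059, 0.3776, 0.079], [0.6754, 0.1277, 0.079], [0.4783, 0.1497, 0.079], [0.5085, 0.4, 0.079]] [0.5920035  0.26372947 0.079     ]
[[0.4121, 0.4115, 0.053], [0.3807, 0.1598, 0.053]]
```

drive_tool(targets=[[0,0,0,-1],[0,0,0,-1],[0,0,0,-1],[0,0,0,-1],[0,0,0,-1],[0,0,0,-1],[0,0,0,-1],[0,0,0,-1]], claw=0.6)

```text
clock: 0.92
tool_pos: [0.2553, -0.514, 0.2256]
orientation: [0.785, 0.62, 0.001, -0.002]
wrist_force: [-0.2, -0.1, -0.8]
width: 0.0749
```

drive_tool(targets=[[0,0,0,-1],[0,0,0,-1],[0,0,0,-1],[0,0,0,-1],[0,0,0,-1],[0,0,0,-1],[0,0,0,-1],[0,0,0,-1]])

```text
clock: 1.58
tool_pos: [0.2551, -0.513, 0.2243]
orientation: [0.445, 0.896, 0.002, -0.002]
wrist_force: [0.2, 0.4, 0.6]
width: 0.0753
```

drive_tool(targets=[[0,0,0,-1],[0,0,0,-1],[0,0,0,-1],[0,0,0,-1],[0,0,0,-1],[0,0,0,-1],[0,0,0,-1],[0,0,0,0]])

```text
clock: 2.25
tool_pos: [0.2547, -0.5122, 0.223]
orientation: [0.075, 0.997, 0.004, -0.002]
wrist_force: [-0.4, 0.3, 0.3]
width: 0.0752
```

```bash
cat >> h.py <<'E'
def need(target,heading=None):
    s=ctrl.sense();M=R.from_quat(s['orientation']).as_matrix()
    d=M.T@(np.array(target)-s['tool_pos']);h=np.degrees(np.arctan2(M[1,0],M[0,0]))
    print('pos',s['tool_pos'].round(4),'head',h.round(2),'tool d(mm)',(d*1000).round(1),'units',(d/.15).round(3),'tilt z',M[:,2].round(3),'j',np.round(s['joint_positions'],2),'F',np.round(s['wrist_force'],1),'w',round(s['width'],4),'t',s['clock'])
    if heading is not None: print('turn units total',((h-heading)/6).round(2))
E
python3 - <<'E'
from h import *
need((.61,-.27,.20),163)
c=cam('top');print(ray(c,[[395,112]],.17),ray(c,[[388,172]],.08))
E
```

```text
pos [ 0.2547 -0.5122  0.223 ] head 171.45 tool d(mm) [-315.4  292.1   24.1] units [-2.103  1.947  0.161] tilt z [-0.003  0.009 -1.   ] j [-1.23  0.28  1.51  0.    1.36 -2.65] F [-0.4  0.3  0.3] w 0.0752 t 2.25
turn units total 1.41
[[ 0.65642962 -0.44572357  0.17      ]] [[ 0.54071023 -0.45267567  0.08      ]]
```

drive_tool(targets=[[-0.19,0.176,0,0.2],[-0.19,0.176,0,0.2],[-0.19,0.176,0,0.2],[-0.19,0.176,0,0.2],[-0.19,0.176,0,0.2],[-0.19,0.176,0,0.2],[-0.19,0.176,0,0],[-0.19,0.176,0,0]])

```text
clock: 2.97
tool_pos: [0.5292, -0.3616, 0.2222]
orientation: [0.162, 0.987, 0.002, -0.004]
wrist_force: [0.1, -1.1, -0.4]
width: 0.0751
```

```bash
python3 - <<'E'
from h import *
need((.61,-.27,.20),163)
E
```

```text
pos [ 0.5292 -0.3616  0.2222] head 161.34 tool d(mm) [-47.5 112.5  22.2] units [-0.316  0.75   0.148] tilt z [-0.007  0.006 -1.   ] j [-0.71  0.38  1.36 -0.    1.41 -1.95] F [ 0.1 -1.1 -0.4] w 0.0751 t 2.9667
turn units total -0.28
```

drive_tool(targets=[[-0.09,0.22,0.03,-0.28],[-0.09,0.22,0.03,0],[-0.09,0.22,0.03,0],[-0.05,0.1,0.03,0],[0,0,0,0]])

```text
clock: 3.38
tool_pos: [0.621, -0.2582, 0.2018]
orientation: [0.151, 0.989, 0.003, -0.002]
wrist_force: [-0.6, -0.1, 0.5]
width: 0.0754
```

```bash
python3 - <<'E'
from h import *
need((.624,-.275,.20),163)
c=cam('wrist');cv2.imwrite('pics/c1.png',c['pixels'][:,:,::-1])
hsv=cv2.cvtColor(c['pixels'],cv2.COLOR_RGB2HSV);m=cv2.inRange(hsv,(100,120,40),(130,255,255))
for k in cv2.findContours(m,0,2)[0]:
    if cv2.contourArea(k)>500: print(cv2.approxPolyDP(k,4,True).reshape(-1,2).tolist())
E
```

```text
pos [ 0.621  -0.2582  0.2018] head 162.64 tool d(mm) [ -7.9 -15.1   1.7] units [-0.053 -0.101  0.011] tilt z [-0.003  0.007 -1.   ] j [-0.5   0.44  1.32  0.01  1.39 -1.77] F [-0.6 -0.1  0.5] w 0.0754 t 3.3833
turn units total -0.06
[[227, 73], [224, 212], [256, 214], [258, 74]]
```

View pics/c1.png

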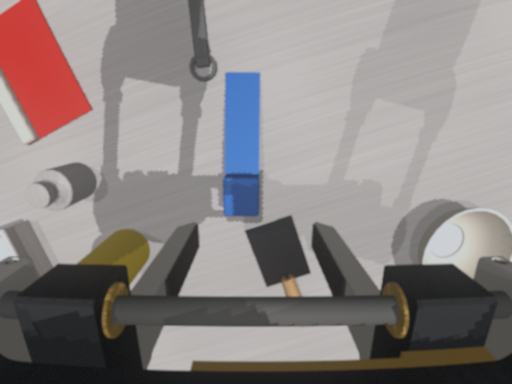

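```bash
python3 - <<'E'
from h import *
c=cam('wrist')
a=cv2.resize(c['pixels'][60:290,190:330],None,fx=2.6*1.0,fy=2.6,interpolation=2);cv2.imwrite('pics/c2.png',a[:,:,::-1])
t=ray(c,[[227,73],[259,74]],.004);print('tip',t.round(4).tolist())
T=ray(c,[[224,213],[257,215]],.05);print('back top',T.round(4).tolist())
F=ray(c,[[225,175],[259,175]],.027);print('ramp foot',F.round(4).tolist())
f=lambda p,q:np.degrees(np.arctan2(*(p-q)[[1,0]]))
tm=t.mean(0);Tm=T.mean(0);Fm=F.mean(0)
print('head tip-back',f(tm,Tm),np.linalg.norm((tm-Tm)[:2]),'tip-foot',f(tm,Fm),np.linalg.norm((tm-Fm)[:2]))
u=(tm-Tm)/np.linalg.norm((tm-Tm)[:2]);print('grip from back',Tm+u*.0225,'from tip',tm-u*.1375)
g=tm-u*.1375
# spatula blade in frame u
B=ray(c,[[292,216],[247,231],[308,270]],.003);v=np.array([-u[1],u[0]])
print('blade rel grip along u, v(left)',[(round(float((b-g)[:2]@u[:2]),4),round(float((b-g)[:2]@v),4)) for b in B])
S=ray(c,[[203,80],[190,65]],.003);print('spanner rel tip',[(round(float((b-tm)[:2]@u[:2]),4),round(float((b-tm)[:2]@v),4)) for b in S])
E
```

```text
tip [[0.4896, -0.2513, 0.004], [0.5017, -0.2164, 0.004]]
back top [[0.6362, -0.2997, 0.05], [0.6494, -0.2651, 0.05]]
ramp foot [[0.599, -0.2882, 0.027], [0.6108, -0.2505, 0.027]]
head tip-back 161.7522424436367 0.15492103811895028 tip-foot 162.02621025417614 0.11484466802597443
grip from back [ 0.62143859 -0.27536259  0.04331918] from tip [ 0.62626214 -0.27695295  0.04482725]
blade rel grip along u, v(left) [(-0.0349, -0.0648), (-0.0566, -0.0066), (-0.1129, -0.0909)]
spanner rel tip [(-0.0076, 0.0465), (0.0089, 0.0613)]
```

View pics/c2.png

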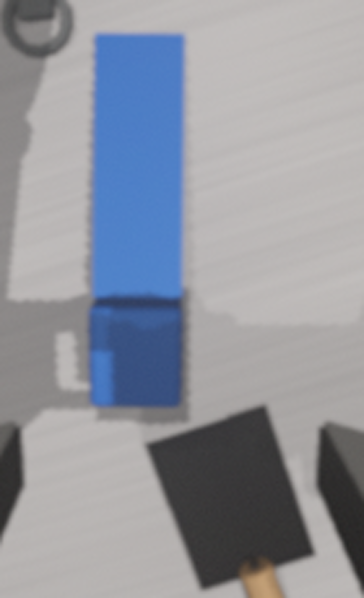

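The crop shows the block top at rows ~178-215, with the spatula blade well behind it and clear of where the fingers will go. I'm aligning over (0.6235,-0.276) at heading 162° and descending.

```bash
python3 - <<'E'
from h import *
need((.6235,-.276,.030),162)
E
```

```text
pos [ 0.619  -0.2612  0.2028] head 162.57 tool d(mm) [ -9.5 -13.5 172.7] units [-0.063 -0.09   1.151] tilt z [-0.003  0.005 -1.   ] j [-0.5   0.44  1.32  0.    1.39 -1.77] F [-0.1  0.1  0.3] w 0.0754 t 3.4833
turn units total 0.09
```

drive_tool(targets=[[-0.03,-0.05,0.1,0.09],[-0.03,-0.04,0.15,0],[0,0,0.2,0],[0,0,0.2,0],[0,0,0.1,0],[0,0,0,0]])

```text
clock: 3.98
tool_pos: [0.6186, -0.2899, 0.0928]
orientation: [0.165, 0.986, -0.003, 0.002]
wrist_force: [-0.9, -0.0, -0.5]
width: 0.075
```

```bash
python3 - <<'E'
from h import *
need((.6235,-.276,.030),162)
E
```

```text
pos [ 0.6186 -0.2899  0.0928] head 161.06 tool d(mm) [ 0.1 15.1 62.7] units [0.001 0.101 0.418] tilt z [ 0.002 -0.006 -1.   ] j [-0.54  0.52  1.45 -0.    1.16 -1.78] F [-0.9 -0.  -0.5] w 0.075 t 3.9833
turn units total -0.16
```

drive_tool(targets=[[0,0.1,0.05,-0.16],[0,0,0,0],[0,0,0,0]])

```text
clock: 4.23
tool_pos: [0.622, -0.2791, 0.0868]
orientation: [0.159, 0.987, -0.004, 0.002]
wrist_force: [0.4, 0.2, 0.1]
width: 0.0752
```

```bash
python3 - <<'E'
from h import *
need((.6235,-.276,.030),162)
E
```

```text
pos [ 0.622  -0.2791  0.0868] head 161.72 tool d(mm) [-0.2  3.8 56.7] units [-0.001  0.025  0.378] tilt z [ 0.003 -0.008 -1.   ] j [-0.52  0.53  1.46 -0.01  1.14 -1.77] F [0.4 0.2 0.1] w 0.0752 t 4.2333
turn units total -0.05
```

drive_tool(targets=[[0,0.025,0.15,-0.05],[0,0,0.15,0],[0,0,0.07,0],[0,0,0,0]])

```text
clock: 4.57
tool_pos: [0.628, -0.2784, 0.0376]
orientation: [0.156, 0.988, -0.007, 0.009]
wrist_force: [-0.6, 0.1, 0.5]
width: 0.0755
```

```bash
python3 - <<'E'
from h import *
need((.6235,-.276,.030),162)
E
```

```text
pos [ 0.628  -0.2784  0.0376] head 162.05 tool d(mm) [5.1 1.  7.5] units [0.034 0.007 0.05 ] tilt z [ 0.015 -0.016 -1.   ] j [-0.52  0.57  1.52 -0.01  1.03 -1.77] F [-0.6  0.1  0.5] w 0.0755 t 4.5667
turn units total 0.01
```

drive_tool(targets=[[0.034,0,0.05,0],[0,0,0,0],[0,0,0,0]])

```text
clock: 4.82
tool_pos: [0.6245, -0.2778, 0.0326]
orientation: [0.156, 0.988, -0.008, 0.011]
wrist_force: [0.3, -1.2, 0.0]
width: 0.0751
```

```bash
python3 - <<'E'
from h import *
need((.6235,-.276,.030),162)
E
```

```text
pos [ 0.6245 -0.2778  0.0326] head 162.08 tool d(mm) [1.6 1.4 2.5] units [0.01  0.009 0.017] tilt z [ 0.019 -0.019 -1.   ] j [-0.52  0.57  1.54 -0.01  1.01 -1.77] F [ 0.3 -1.2  0. ] w 0.0751 t 4.8167
turn units total 0.01
```

drive_tool(targets=[[0,0,0.01,0],[0,0,0,0],[0,0,0,0],[0,0,0,0],[0,0,0,0],[0,0,0,0]], claw=-1, grip_force=35)

```text
clock: 5.32
tool_pos: [0.6263, -0.2787, 0.0344]
orientation: [0.156, 0.988, -0.008, 0.014]
wrist_force: [0.1, 0.7, -0.9]
width: 0.0398
```

```bash
python3 - <<'E'
from h import *
need((.6235,-.276,.030),162)
E
```

```text
pos [ 0.6263 -0.2787  0.0344] head 162.06 tool d(mm) [3.6 1.8 4.3] units [0.024 0.012 0.028] tilt z [ 0.024 -0.021 -0.999] j [-0.52  0.57  1.54 -0.01  1.01 -1.77] F [ 0.1  0.7 -0.9] w 0.0398 t 5.3167
turn units total 0.01
```

drive_tool(targets=[[0,0,-0.2,0],[0,0,-0.2,0],[0,0,0,0]])

```text
clock: 5.57
tool_pos: [0.6229, -0.2764, 0.0925]
orientation: [0.156, 0.988, -0.007, 0.01]
wrist_force: [1.1, -0.7, -1.3]
width: 0.04
```

```bash
python3 - <<'E'
from h import *
need((.52,.00,.08),83)
c=cam('side');print(c['pixels'].shape);cv2.imwrite('pics/d1.png',cv2.resize(c['pixels'][110:260,150:350],None,fx=3.5,fy=3.5)[:,:,::-1])
print(np.round(ctrl.sense()['joint_positions'],3))
E
```

```text
pos [ 0.6229 -0.2764  0.0925] head 162.05 tool d(mm) [183.3 231.3   5.9] units [1.222 1.542 0.039] tilt z [ 0.018 -0.017 -1.   ] j [-0.52  0.51  1.47 -0.01  1.13 -1.77] F [ 1.1 -0.7 -1.3] w 0.04 t 5.5667
turn units total 13.18
(384, 512, 3)
[-0.516  0.514  1.477 -0.007  1.13  -1.771]
```

View pics/d1.png

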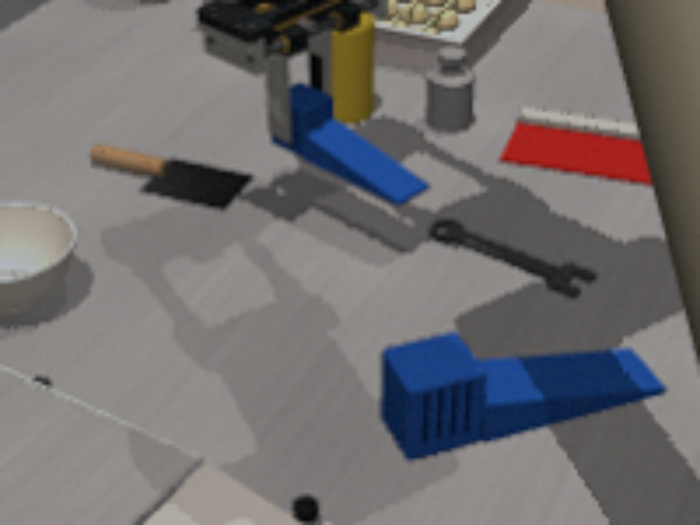

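drive_tool(targets=[[0.1,0.11,0,1],[0.11,0.1,0,1],[0.12,0.09,0,1],[0.125,0.075,0,1],[0.135,0.06,0,1],[0.14,0.05,0,1],[0.145,0.03,0,1],[0.147,0.02,0,1]])

```text
clock: 6.28
tool_pos: [0.5455, -0.1084, 0.0721]
orientation: [0.563, 0.826, -0.005, 0.004]
wrist_force: [-0.2, -0.6, -1.6]
width: 0.0396
```

```bash
python3 - <<'E'
from h import *
need((.510,-.011,.08),83)
E
```

```text
pos [ 0.5455 -0.1084  0.0721] head 111.45 tool d(mm) [103.5   2.6  -9.1] units [ 0.69   0.017 -0.061] tilt z [ 0.    -0.013 -1.   ] j [-0.31  0.38  1.77 -0.01  0.99 -0.68] F [-0.2 -0.6 -1.6] w 0.0396 t 6.2833
turn units total 4.74
```

drive_tool(targets=[[0.1,0,-0.03,1],[0.1,0,-0.03,1],[0.1,-0.02,0,1],[0.08,-0.03,0,1],[0.06,-0.03,0,0.7],[0,0,0,0]])

```text
clock: 6.78
tool_pos: [0.5089, -0.0352, 0.0699]
orientation: [0.756, 0.655, -0.01, -0.005]
wrist_force: [-0.7, 0.4, -2.4]
width: 0.0401
```

```bash
python3 - <<'E'
from h import *
need((.510,-.011,.08),83)
c=cam('top');a=cv2.resize(c['pixels'][90:270,0:260],None,fx=3,fy=3,interpolation=2);cv2.imwrite('pics/e1.png',a[:,:,::-1])
c=cam('side');cv2.imwrite('pics/e2.png',cv2.resize(c['pixels'][130:384,60:360],None,fx=2.3,fy=2.3)[:,:,::-1])
E
```

```text
pos [ 0.5089 -0.0352  0.0699] head 81.85 tool d(mm) [ 24.   -2.6 -10.3] units [ 0.16  -0.017 -0.068] tilt z [-0.022 -0.006 -1.   ] j [-0.2   0.33  1.86 -0.01  0.97 -0.05] F [-0.7  0.4 -2.4] w 0.0401 t 6.7833
turn units total -0.19
```

View pics/e1.png

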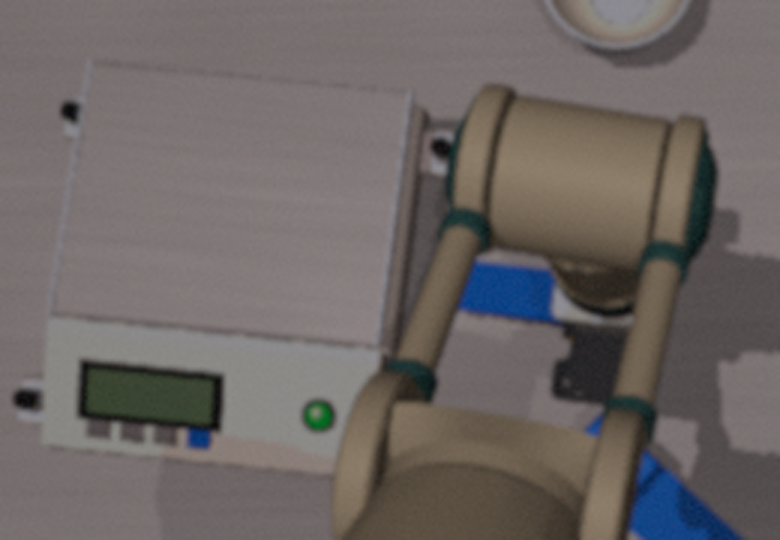

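View pics/e2.png

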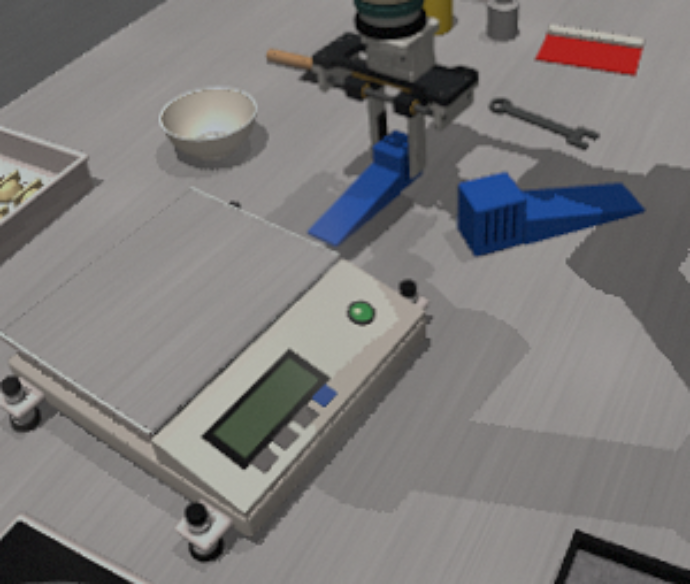

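The wedge is held level and lined up with the middle of the right side. In the side crop its tip at (325,235) is short of the edge. I'm lowering it here.

drive_tool(targets=[[0,0,0.1,-0.19],[0,0,0.1,0],[0,0,0,0]])

```text
clock: 7.13
tool_pos: [0.5118, -0.0393, 0.0389]
orientation: [0.746, 0.666, -0.01, -0.002]
wrist_force: [-0.3, -0.2, -2.3]
width: 0.0397
```

```bash
python3 - <<'E'
from h import *
need((.510,-.011,.034),83)
c=cam('side');cv2.imwrite('pics/f2.png',cv2.resize(c['pixels'][170:250,170:290],None,fx=6,fy=6)[:,:,::-1])
c=cam('wrist');cv2.imwrite('pics/f1.png',c['pixels'][:,:,::-1])
E
```

```text
pos [ 0.5118 -0.0393  0.0389] head 83.51 tool d(mm) [28.  -4.9  4.7] units [ 0.187 -0.032  0.031] tilt z [-0.018 -0.009 -1.   ] j [-0.2   0.37  1.89 -0.02  0.89 -0.08] F [-0.3 -0.2 -2.3] w 0.0397 t 7.1333
turn units total 0.09
```

View pics/f1.png

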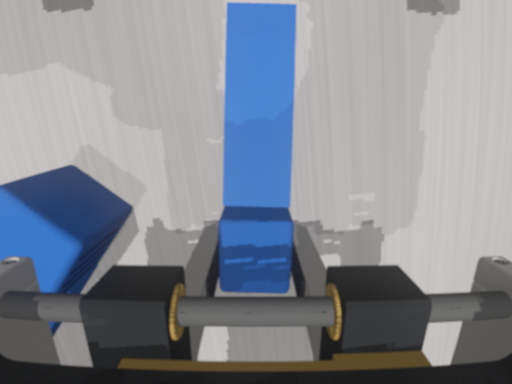

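View pics/f2.png

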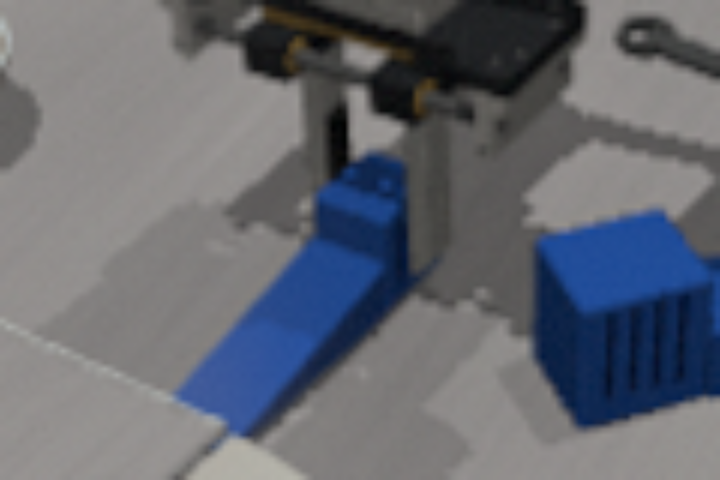

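drive_tool(targets=[[0,0,0.025,0.1],[0,0,0,0]])

```text
clock: 7.4
tool_pos: [0.5143, -0.0405, 0.0376]
orientation: [0.75, 0.661, -0.008, -0.0]
wrist_force: [0.9, 0.4, -2.4]
width: 0.0399
```

drive_tool(targets=[[0,0,0.015,0],[0,0,0,0]])

```text
clock: 7.57
tool_pos: [0.5153, -0.0412, 0.0361]
orientation: [0.75, 0.661, -0.008, 0.001]
wrist_force: [-0.2, -0.2, -1.9]
width: 0.0397
```

```bash
python3 - <<'E'
from h import *
need((.510,-.011,.034),83)
E
```

```text
pos [ 0.5153 -0.0412  0.0361] head 82.8 tool d(mm) [29.3 -9.   1.8] units [ 0.195 -0.06   0.012] tilt z [-0.011 -0.011 -1.   ] j [-0.21  0.38  1.89 -0.02  0.88 -0.07] F [-0.2 -0.2 -1.9] w 0.0397 t 7.5667
turn units total -0.03
```

drive_tool(targets=[[0,0,0.015,0],[0,0,0.01,0],[0,0,0.01,0]])

```text
clock: 7.82
tool_pos: [0.5161, -0.0414, 0.0343]
orientation: [0.75, 0.661, -0.007, 0.002]
wrist_force: [-2.8, 0.8, 11.8]
width: 0.04
```

```bash
python3 - <<'E'
from h import *
need((.510,-.011,.034),83)
E
```

```text
pos [ 0.5161 -0.0414  0.0343] head 82.79 tool d(mm) [29.4 -9.9  0. ] units [ 0.196 -0.066  0.   ] tilt z [-0.008 -0.012 -1.   ] j [-0.21  0.38  1.89 -0.02  0.87 -0.07] F [-2.8  0.8 11.8] w 0.04 t 7.8167
turn units total -0.03
```

drive_tool(targets=[[0.08,0,-0.005,0],[0.1,0,-0.001,0],[0.1,0,-0.001,0],[0.1,0,-0.001,0],[0,0,0,0]])

```text
clock: 8.23
tool_pos: [0.5247, 0.0181, 0.0364]
orientation: [0.751, 0.66, -0.005, 0.003]
wrist_force: [-0.4, -0.5, -1.4]
width: 0.0402
```

```bash
python3 - <<'E'
from h import *
need((.522,.083,.034),83)
c=cam('wrist');cv2.imwrite('pics/g1.png',c['pixels'][:,:,::-1])
E
```

```text
pos [0.5247 0.0181 0.0364] head 82.63 tool d(mm) [ 64.  -11.    1.7] units [ 0.427 -0.073  0.011] tilt z [-0.004 -0.011 -1.   ] j [-0.09  0.39  1.88 -0.02  0.88  0.05] F [-0.4 -0.5 -1.4] w 0.0402 t 8.2333
turn units total -0.06
```

View pics/g1.png

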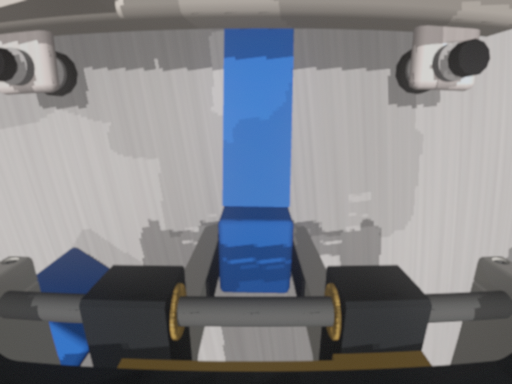

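The wrist view shows the wedge entering under the edge at row ~28, with fr's foot at (~50,70) and rr's at (~430,70). I'll measure the remaining distance and the centring from it.

```bash
python3 - <<'E'
from h import *
c=cam('wrist')
a=cv2.resize(c['pixels'][0:110,:],None,fx=1.56,fy=3);cv2.imwrite('pics/g2.png',a[:,:,::-1])
s=ctrl.sense();M=R.from_quat(s['orientation']).as_matrix()
def tf(P):return ((P-s['tool_pos'])@M)[:,:2]*1000
print('edge in tool xy mm',tf(ray(c,[[225,29],[292,29]],.016)).round(1).tolist())
print('soles',tf(ray(c,[[55,75],[75,75],[398,75],[412,90]],.005)).round(1).tolist())
print('ramp foot at 27mm',tf(ray(c,[[223,207],[290,207]],.027)).round(1).tolist(),'block back top',tf(ray(c,[[220,290],[290,290]],.05)).round(1).tolist())
E
```

```text
edge in tool xy mm [[125.0, -16.6], [125.1, 20.6]]
soles [[104.6, -125.9], [104.0, -112.5], [103.5, 88.3], [94.9, 98.3]]
ramp foot at 27mm [[24.8, -18.9], [24.9, 21.2]] block back top [[-17.5, -19.5], [-17.4, 20.1]]
```

View pics/g2.png

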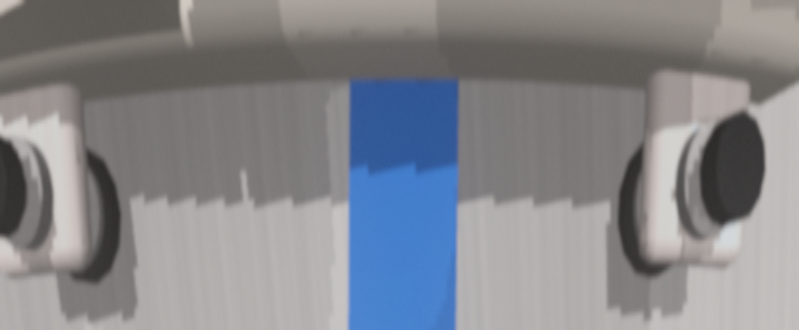

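drive_tool(targets=[[0.08,-0.035,0.008,0],[0.08,-0.035,0.005,0],[0.04,0,0.005,0],[0,0,0.005,0]])

```text
clock: 8.67
tool_pos: [0.5183, 0.0469, 0.0343]
orientation: [0.751, 0.66, -0.006, 0.006]
wrist_force: [0.2, -0.4, 3.8]
width: 0.0401
```

```bash
python3 - <<'E'
from h import *
need((.522,.083,.034),83)
c=cam('wrist');cv2.imwrite('pics/h1.png',c['pixels'][:,:,::-1])
E
```

```text
pos [0.5183 0.0469 0.0343] head 82.65 tool d(mm) [36.2 -1.  -0.3] units [ 0.242 -0.006 -0.002] tilt z [-0.001 -0.018 -1.   ] j [-0.03  0.38  1.89 -0.02  0.87  0.11] F [ 0.2 -0.4  3.8] w 0.0401 t 8.6667
turn units total -0.06
```

View pics/h1.png

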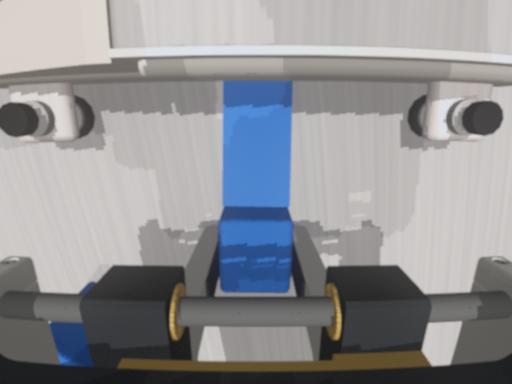

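```bash
cat >> h.py <<'E'
def edge(c,rows,zf=.016):
    s=ctrl.sense();M=R.from_quat(s['orientation']).as_matrix()
    # transform via camera-tool
    return
E
python3 - <<'E'
from h import *
c=cam('wrist');s=ctrl.sense();M=R.from_quat(s['orientation']).as_matrix()
tf=lambda P:((P-s['tool_pos'])@M)[:,:2]*1000
hsv=cv2.cvtColor(c['pixels'],cv2.COLOR_RGB2HSV);m=cv2.inRange(hsv,(100,120,40),(130,255,255))
rows=[np.where(m[:200,k])[0].min() for k in range(230,288,6)];print(rows)
e=tf(ray(c,[[257,np.median(rows)-.5]],.016))[0];f=tf(ray(c,[[257,207]],.027))[0]
print('edge',e,'foot',f,'tip under',f[0]+115-e[0])
E
```

```text
[np.int64(82), np.int64(81), np.int64(81), np.int64(81), np.int64(81), np.int64(81), np.int64(81), np.int64(81), np.int64(81), np.int64(81)]
edge [96.40586151  1.15676013] foot [24.69747189  1.36741474] tip under 43.29161038708884
```

drive_tool(targets=[[0.05,0,0.002,0],[0.04,0,0.002,0],[0.01,0,0.002,0]])

```text
clock: 9.02
tool_pos: [0.5202, 0.0617, 0.0343]
orientation: [0.751, 0.66, -0.007, 0.007]
wrist_force: [-1.1, -4.6, 4.8]
width: 0.0401
```

drive_tool(targets=[[0.02,0,0.002,0],[0.02,0,0.002,0]])

```text
clock: 9.18
tool_pos: [0.5205, 0.0638, 0.0343]
orientation: [0.749, 0.662, -0.01, 0.01]
wrist_force: [-0.6, -14.5, 4.6]
width: 0.04
```

```bash
cat > m.py <<'E'
from h import *
import sys
need((.522,.083,.034),83)
c=cam('wrist');s=ctrl.sense();M=R.from_quat(s['orientation']).as_matrix()
tf=lambda P:((P-s['tool_pos'])@M)[:,:2]*1000
hsv=cv2.cvtColor(c['pixels'],cv2.COLOR_RGB2HSV);m=cv2.inRange(hsv,(100,120,40),(130,255,255))
r=np.median([np.where(m[:200,k])[0].min() for k in range(230,288,6)])
f=tf(ray(c,[[257,207]],.027))[0]
for z in(.016,.020):
    e=tf(ray(c,[[257,r-.5]],z))[0];print(z,'edge',e.round(1),'tip under',(f[0]+115-e[0]).round(1))
cv2.imwrite(f'pics/{sys.argv[1]}.png',c['pixels'][:,:,::-1])
E
python3 m.py i1
```

```text
pos [0.5205 0.0638 0.0343] head 82.98 tool d(mm) [19.2 -0.9 -0.3] units [ 0.128 -0.006 -0.002] tilt z [-0.002 -0.029 -1.   ] j [ 0.01  0.39  1.88 -0.04  0.87  0.16] F [ -0.6 -14.5   4.6] w 0.04 t 9.1833
turn units total -0.0
0.016 edge [78.   1.1] tip under 61.6
0.02 edge [77.9  1.1] tip under 61.6
```

View pics/i1.png

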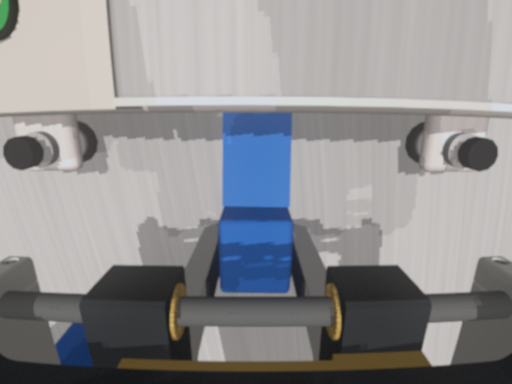

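The ramp has met the edge: push is ~14.5 N with the tip ~61 mm under. I'm continuing gently.

drive_tool(targets=[[0.04,0,0.002,0],[0.04,0,0.002,0]])

```text
clock: 9.4
tool_pos: [0.5219, 0.0674, 0.034]
orientation: [0.747, 0.664, -0.016, 0.016]
wrist_force: [-1.4, -18.5, 6.5]
width: 0.0395
```

```bash
python3 m.py i2
```

```text
pos [0.5219 0.0674 0.034 ] head 83.29 tool d(mm) [15.4 -1.7 -0.7] units [ 0.103 -0.012 -0.005] tilt z [-0.003 -0.045 -0.999] j [ 0.03  0.39  1.88 -0.06  0.88  0.18] F [ -1.4 -18.5   6.5] w 0.0395 t 9.4
turn units total 0.05
0.016 edge [73.1  1.2] tip under 66.3
0.02 edge [73.2  1.2] tip under 66.2
```

drive_tool(targets=[[0.08,0,0.002,0]])

```text
clock: 9.53
tool_pos: [0.5229, 0.074, 0.0338]
orientation: [0.746, 0.666, -0.02, 0.019]
wrist_force: [-1.1, -20.8, 10.8]
width: 0.0397
```

```bash
python3 m.py i3; python3 - <<'E'
from h import *
c=cam('side');cv2.imwrite('pics/i3s.png',cv2.resize(c['pixels'][140:300,130:290],None,fx=4.5,fy=3.7)[:,:,::-1])
E
```

```text
pos [0.5229 0.074  0.0338] head 83.5 tool d(mm) [ 8.9 -1.9 -0.7] units [ 0.059 -0.013 -0.005] tilt z [-0.004 -0.055 -0.998] j [ 0.05  0.4   1.87 -0.07  0.88  0.21] F [ -1.1 -20.8  10.8] w 0.0397 t 9.5333
turn units total 0.08
0.016 edge [61.8  1.3] tip under 76.1
0.02 edge [62.1  1.3] tip under 75.8
```

View pics/i3s.png

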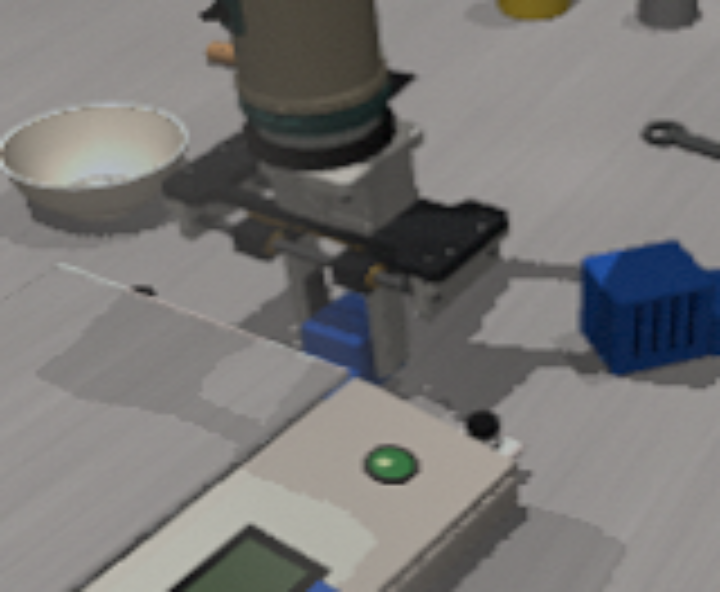

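View pics/i3.png

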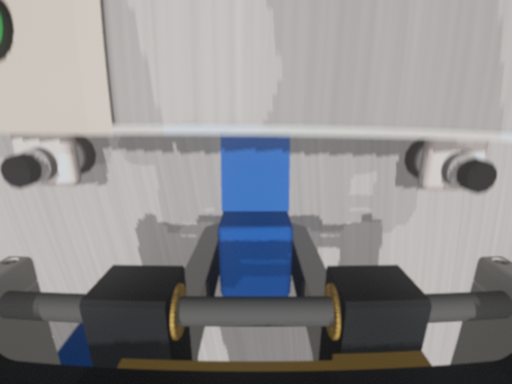

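```bash
cat > m2.py <<'E'
from h import *
import sys
need((.522,.083,.034),83)
c=cam('wrist')
hsv=cv2.cvtColor(c['pixels'],cv2.COLOR_RGB2HSV);m=cv2.inRange(hsv,(100,120,40),(130,255,255))
r=np.median([np.where(m[:200,k])[0].min() for k in range(230,288,6)])-.5
v=cv2.cvtColor(c['pixels'],cv2.COLOR_RGB2GRAY).astype(float)[190:305,235:280].mean(1)
g=np.diff(v);print('biggest brightness steps rows',[(190+int(i),round(g[i],1)) for i in np.argsort(-abs(g))[:6]])
f=float(sys.argv[2]) if len(sys.argv)>2 else 190+np.argmin(g[:40])+.5
E=ray(c,[[257,r]],.018)[0];F=ray(c,[[257,f]],.027)[0]
print('edge row',r,'foot row',f,'edge w',E.round(4),'foot w',F.round(4),'tip under',(115-np.linalg.norm((E-F)[:2])*1000).round(1))
cv2.imwrite(f'pics/{sys.argv[1]}.png',c['pixels'][:,:,::-1])
a=cv2.resize(c['pixels'][120:200,0:110],None,fx=5,fy=5,interpolation=2);b=cv2.resize(c['pixels'][120:200,400:510],None,fx=5,fy=5,interpolation=2)
cv2.imwrite(f'pics/{sys.argv[1]}f.png',np.vstack([a,b])[:,:,::-1][:, :, :])
E
python3 m2.py j1
```

```text
pos [0.5232 0.0763 0.0338] head 83.53 tool d(mm) [ 6.5 -1.9 -0.6] units [ 0.044 -0.013 -0.004] tilt z [-0.004 -0.052 -0.999] j [ 0.05  0.4   1.87 -0.07  0.88  0.21] F [ -0.7 -13.6   7.9] w 0.0399 t 9.6333
turn units total 0.09
biggest brightness steps rows [(211, np.float64(-20.5)), (210, np.float64(-13.1)), (212, np.float64(-11.7)), (295, np.float64(-10.4)), (296, np.float64(-10.1)), (240, np.float64(-9.1))]
edge row 144.5 foot row 211.5 edge w [0.5313 0.1357 0.018 ] foot w [0.5271 0.0979 0.027 ] tip under 77.0
```

```bash
python3 - <<'E'
import cv2
a=cv2.imread('pics/j1f.png');cv2.imwrite('pics/j1g.png',cv2.resize(a,(400,580)))
E
```

```text
(no output)
```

View pics/j1g.png

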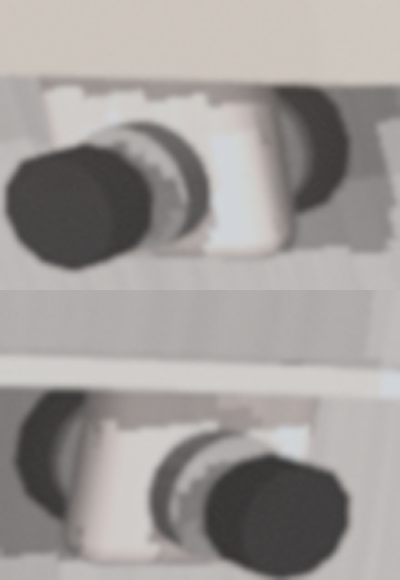

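Both soles now look lifted in the crops; tip is ~77 mm under, so feet are up ~3 mm. One more small push for margin.

drive_tool(targets=[[0.045,0,0.002,0]])

```text
clock: 9.77
tool_pos: [0.5234, 0.0778, 0.0337]
orientation: [0.744, 0.667, -0.023, 0.021]
wrist_force: [-2.1, -20.6, 7.8]
width: 0.0394
```

```bash
python3 m2.py k1; python3 - <<'E'
from h import *
c=cam('top');a=cv2.resize(c['pixels'][95:260,0:165],None,fx=3.6,fy=3.6,interpolation=2);cv2.imwrite('pics/k2.png',a[:,:,::-1])
E
python3 m2.py k3
```

```text
pos [0.5234 0.0778 0.0337] head 83.71 tool d(mm) [ 5.  -1.9 -0.6] units [ 0.033 -0.013 -0.004] tilt z [-0.006 -0.061 -0.998] j [ 0.06  0.4   1.86 -0.08  0.89  0.22] F [ -2.1 -20.6   7.8] w 0.0394 t 9.7667
turn units total 0.12
biggest brightness steps rows [(212, np.float64(-18.0)), (211, np.float64(-17.7)), (296, np.float64(-9.9)), (295, np.float64(-9.9)), (228, np.float64(8.9)), (239, np.float64(-8.9))]
edge row 149.5 foot row 212.5 edge w [0.531  0.1344 0.018 ] foot w [0.5271 0.0989 0.027 ] tip under 79.4
pos [0.5235 0.0787 0.0337] head 83.74 tool d(mm) [ 4.1 -1.9 -0.6] units [ 0.028 -0.013 -0.004] tilt z [-0.005 -0.061 -0.998] j [ 0.06  0.4   1.86 -0.08  0.89  0.22] F [ -0.1 -16.4   9.3] w 0.0396 t 9.8667
turn units total 0.12
biggest brightness steps rows [(212, np.float64(-20.0)), (211, np.float64(-13.2)), (213, np.float64(-11.0)), (296, np.float64(-10.7)), (295, np.float64(-9.9)), (228, np.float64(9.0))]
edge row 152.5 foot row 212.5 edge w [0.5308 0.1335 0.018 ] foot w [0.5272 0.0998 0.027 ] tip under 81.1
```

View pics/k2.png

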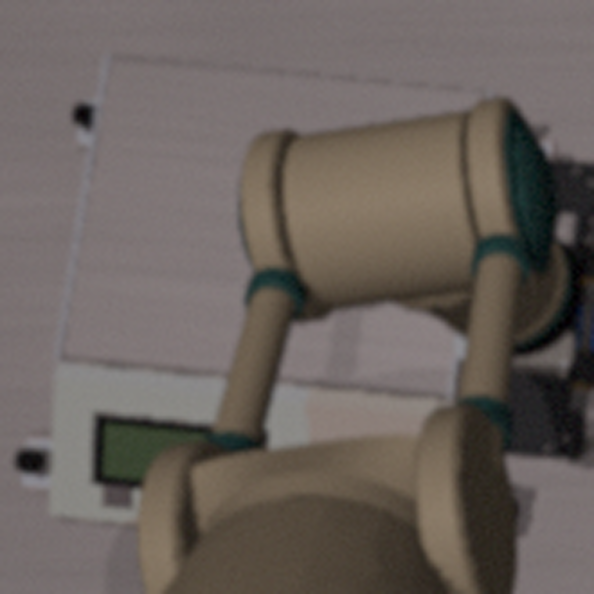

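View pics/k3.png

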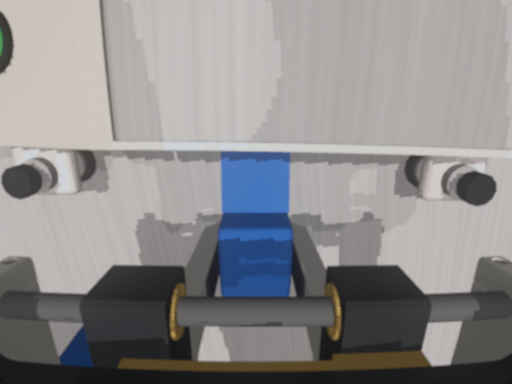

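The top view shows the left feet (85,115) and (33,460) at the same pixels as at the start, so the scale has not moved. The pan rim now hides the lower edge in the wrist view, which makes the tip reading unreliable. I'll check the lift independently from the fr knob in the side camera, start against now.

```bash
python3 - <<'E'
from h import *
c=cam('side');n=cv2.cvtColor(c['pixels'],cv2.COLOR_RGB2GRAY);o=cv2.imread('pics/a_side.png',0)
cv2.imwrite('pics/l1.png',cv2.resize(np.hstack([o[235:280,215:255],n[235:280,215:255]]),None,fx=9,fy=9,interpolation=2))
def match(box):
    x0,y0,x1,y1=box;t=o[y0:y1,x0:x1].astype(np.float32);w=n[y0-8:y1+8,x0-8:x1+8].astype(np.float32)
    r=cv2.matchTemplate(w,t,cv2.TM_CCOEFF_NORMED);_,mx,_,(u,v)=cv2.minMaxLoc(r)
    q=lambda a,b,d:0 if a+d-2*b==0 else .5*(a-d)/(a+d-2*b)
    return u-8+q(r[v,u-1],mx,r[v,u+1]),v-8+q(r[v-1,u],mx,r[v+1,u]),mx
for nm,b in dict(fr=(231,251,244,262),button=(210,258,225,273),fl=(140,347,160,367),rl=(60,293,78,312),disp=(150,280,205,330)).items():print(nm,match(b))
# predicted shift for 1..5mm foot lift
x=np.array([.9926,-.1217,0]);y=np.array([.1217,.9926,0]);O=np.array([.5445,.2695,0])
def P(px,py,pz,h):
    a=h/.296;dy=.148-py;  # pivot line at y=.148
    return O+x*px+y*(.148-(dy*np.cos(a)-pz*np.sin(a)) )+np.array([0,0,pz*np.cos(a)+dy*np.sin(a)])
for nm,q in dict(fr=(-.115,-.148,.045),button=(-.1,-.08,.055)).items():
    p0=proj(c,[P(*q,0)])[0]
    print(nm,p0.round(1),[(h,(proj(c,[P(*q,h/1000)])[0]-p0).round(2).tolist()) for h in(2,3,4,5)])
E
```

```text
fr (np.float32(-0.272206), np.float32(-0.7282422), 0.9438447952270508)
button (np.float32(-0.11504071), np.float32(-0.46890715), 0.8941616415977478)
fl (np.float32(-0.14251794), np.float32(0.11829942), 0.9870634078979492)
rl (np.float32(-0.18242462), np.float32(0.07786079), 0.9780403971672058)
disp (np.float32(-0.29973286), np.float32(-0.22905889), 0.9787395000457764)
fr [236.9 255.5] [(2, [-0.1, -0.55]), (3, [-0.15, -0.83]), (4, [-0.2, -1.11]), (5, [-0.25, -1.38])]
button [213.6 268.4] [(2, [-0.15, -0.39]), (3, [-0.22, -0.59]), (4, [-0.3, -0.78]), (5, [-0.37, -0.98])]
```

View pics/l1.png

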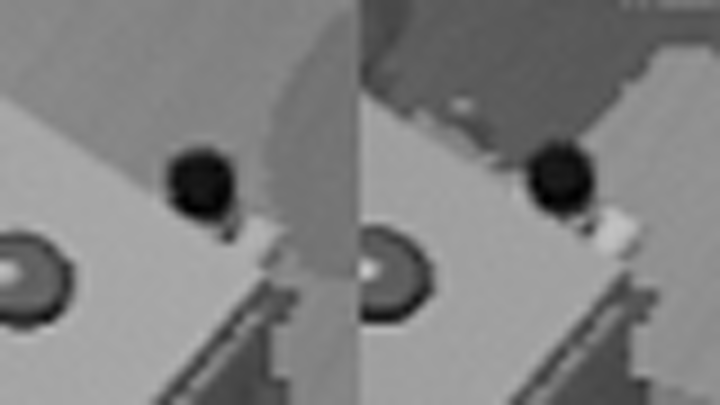

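drive_tool(targets=[[0.05,0,0.003,0]])

```text
clock: 10.05
tool_pos: [0.5237, 0.0804, 0.0335]
orientation: [0.743, 0.668, -0.026, 0.024]
wrist_force: [-1.5, -21.0, 10.0]
width: 0.0398
```

```bash
cat > s.py <<'E'
from h import *
c=cam('side');n=cv2.cvtColor(c['pixels'],cv2.COLOR_RGB2GRAY);o=cv2.imread('pics/a_side.png',0)
def match(box):
    x0,y0,x1,y1=box;t=o[y0:y1,x0:x1].astype(np.float32);w=n[y0-8:y1+8,x0-8:x1+8].astype(np.float32)
    r=cv2.matchTemplate(w,t,cv2.TM_CCOEFF_NORMED);_,mx,_,(u,v)=cv2.minMaxLoc(r)
    q=lambda a,b,d:.5*(a-d)/(a+d-2*b)
    return u-8+q(r[v,u-1],mx,r[v,u+1]),v-8+q(r[v-1,u],mx,r[v+1,u]),mx
for nm,b in dict(fr=(231,251,244,262),button=(210,258,225,273),fl=(140,347,160,367),rl=(60,293,78,312)).items():print(nm,np.round(match(b),2))
cv2.imwrite('pics/m_side.png',cv2.resize(c['pixels'][150:260,180:260],None,fx=6,fy=5.4)[:,:,::-1])
need((.522,.083,.034),83)
E
python3 s.py; python3 s.py; python3 m2.py m1
```

```text
fr [-0.32 -0.76  0.94]
button [-0.13 -0.48  0.89]
fl [-0.14  0.12  0.99]
rl [-0.18  0.08  0.98]
pos [0.5238 0.0812 0.0335] head 83.93 tool d(mm) [ 1.5 -2.  -0.6] units [ 0.01  -0.013 -0.004] tilt z [-0.007 -0.07  -0.998] j [ 0.07  0.4   1.86 -0.09  0.89  0.23] F [ -0.3 -18.5   8.7] w 0.0394 t 10.1
turn units total 0.16
fr [-0.35 -0.79  0.94]
button [-0.22 -0.52  0.89]
fl [-0.15  0.14  0.99]
rl [-0.19  0.08  0.98]
pos [0.5238 0.0812 0.0335] head 83.95 tool d(mm) [ 1.5 -2.  -0.6] units [ 0.01  -0.013 -0.004] tilt z [-0.007 -0.07  -0.998] j [ 0.07  0.4   1.86 -0.09  0.89  0.23] F [ -1.1 -17.5   8.5] w 0.0396 t 10.15
turn units total 0.16
pos [0.5238 0.0812 0.0335] head 83.95 tool d(mm) [ 1.5 -2.  -0.6] units [ 0.01  -0.013 -0.004] tilt z [-0.007 -0.07  -0.998] j [ 0.07  0.4   1.86 -0.09  0.89  0.23] F [ -1.1 -17.5   8.5] w 0.0396 t 10.15
turn units total 0.16
biggest brightness steps rows [(214, np.float64(-18.3)), (213, np.float64(-15.6)), (296, np.float64(-10.1)), (295, np.float64(-9.9)), (230, np.float64(9.1)), (238, np.float64(-8.7))]
edge row 161.5 foot row 214.5 edge w [0.5305 0.1308 0.018 ] foot w [0.5274 0.1012 0.027 ] tip under 85.2
```

View pics/m_side.png

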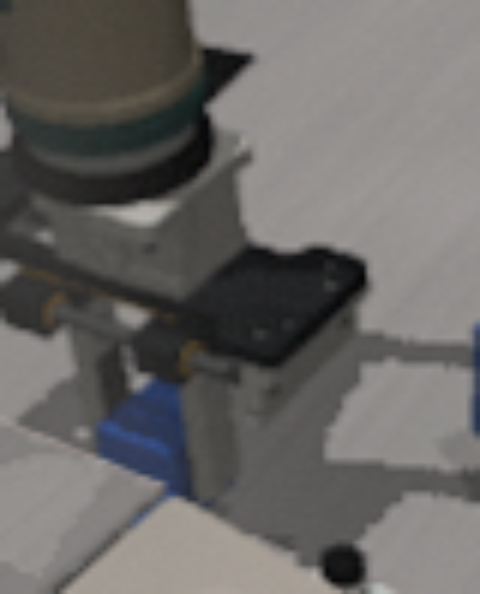

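View pics/m1.png

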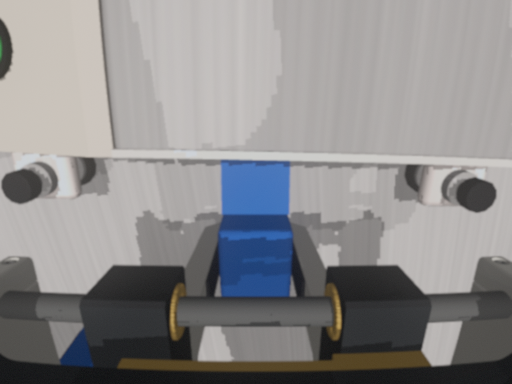

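```bash
python3 -c "
from station import ctrl
print(ctrl.sign_off())"
```

```text
the job is handed in; nothing more can be done
None
```

I pushed the smallest blue wedge (160 mm) under the middle of the scale's right-hand side until the right feet lifted. I handed the job in at about 10 s, still gripping the block.

**Last checks**
- **Lift:** the display-end right foot is up about 3 mm by the side camera. Arm travel since first contact gives 3 to 4 mm. I did not measure the pan-end foot separately; it should match, because the scale tips about its left feet.
- **Scale position:** the left feet are within 0.2 px of their starting place in the side view, so the scale has not been shoved.
- **Wedge:** the push is steady at about 17.5 N, the finger opening is 39.6 mm on the 40 mm block, and the wedge is about 1° off square.
- **Other things:** the arm stayed clear of the other objects and the pan. I did not re-measure their positions at the end.

**Checks that disagreed**
- **Tip depth:** the wrist camera read the wedge tip as 85 mm under, which would mean about 5 mm of lift. By then the pan rim hid the lower edge, so I set that reading aside.
- **Gripper tilt:** the gripper leaned to about 0.07 rad under the push, from about 0.03 rad when it took hold. In the wrist pictures the wedge pivots in the fingers and seems to have stayed flat. I did not measure its angle directly.

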